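Set out the purple-capped ink jars in their drip dishes

TASK

Get the screen printer's bench ready: stand each of the four ink jars with a purple cap in the drip dish of the same colour as the spot on its cap, upright and flat on the dish's floor. Keep the jars upright, set them down gently rather than dropping them, and leave the two yellow-capped jars where they stand.

Things in the scene. Friction and masses are not known exactly. Their poses are not given: they have to be found in the camera images.
- jar_white: Loose screw-top ink jar with a PURPLE cap, one white round spot (30 mm) on top of the cap and a band of white round the body; 70 mm tall, clear body 44 mm across, screw cap 46 mm across over the top 24 mm; 0.13 to 0.25 kg. Origin: centre of its underside, z up.
- dish_white: White round drip dish, fixed to the bench: 84 mm across outside, 72 mm inside, rim 10 mm high, flat floor 4 mm above the bench. Origin: centre of its underside, z up.
- jar_black: Loose screw-top ink jar with a PURPLE cap, one black round spot (30 mm) on top of the cap and a band of black round the body; 70 mm tall, clear body 44 mm across, screw cap 46 mm across over the top 24 mm; 0.13 to 0.25 kg. Origin: centre of its underside, z up.
- dish_black: Black round drip dish, fixed to the bench: 84 mm across outside, 72 mm inside, rim 10 mm high, flat floor 4 mm above the bench. Origin: centre of its underside, z up.
- jar_green: Loose screw-top ink jar with a PURPLE cap, one green round spot (30 mm) on top of the cap and a band of green round the body; 70 mm tall, clear body 44 mm across, screw cap 46 mm across over the top 24 mm; 0.13 to 0.25 kg. Origin: centre of its underside, z up.
- dish_green: Green round drip dish, fixed to the bench: 84 mm across outside, 72 mm inside, rim 10 mm high, flat floor 4 mm above the bench. Origin: centre of its underside, z up.
- jar_orange: Loose screw-top ink jar with a PURPLE cap, one orange round spot (30 mm) on top of the cap and a band of orange round the body; 70 mm tall, clear body 44 mm across, screw cap 46 mm across over the top 24 mm; 0.13 to 0.25 kg. Origin: centre of its underside, z up.
- dish_orange: Orange round drip dish, fixed to the bench: 84 mm across outside, 72 mm inside, rim 10 mm high, flat floor 4 mm above the bench. Origin: centre of its underside, z up.
- spare_black: Loose screw-top jar with a YELLOW cap, a black spot and a black band; must stay where it stands; 70 mm tall, clear body 44 mm across, screw cap 46 mm across over the top 24 mm; 0.13 to 0.25 kg. Origin: centre of its underside, z up.
- spare_green: Loose screw-top jar with a YELLOW cap, a green spot and a green band; must stay where it stands; 70 mm tall, clear body 44 mm across, screw cap 46 mm across over the top 24 mm; 0.13 to 0.25 kg. Origin: centre of its underside, z up.
There are look-alikes about, which are no part of the job. Leave any turquoise look-alike of the jar_green alone.

How it is judged:
By the outcome, as a careful person would: the job done as asked, in the order asked, and still so for the second after the job is handed in, with the robot touching nothing.
It also fails if it takes over 99 s, if anything falls off the work surface, if the arm or the gripper's body presses on something with over 40 N, if the wrist force passes 120 N, or if a joint passes its speed limit or range.

ROBOT

A 7-joint arm with a two-finger parallel gripper is mounted at the origin on the work surface. World frame = base frame: x ahead of the robot, y to its left, z up, the work surface at z = 0. Lengths are in m, angles in rad, forces in N, time in s.
With the tool pointing down it reaches from about 0.425 to 0.95 m from the base axis. Payload 4.7 kg.
Tool frame: the origin (TCP) lies on the centre line of the jaws, within the pads' length; the fingertips stand robot.nose_length ahead of it and the grasp point (between the pads) lies 8 mm behind it (robot.nose_length is the distance from the TCP to the fingertips, in m); z points along the fingers, y is the line along which they close (so a half turn about z gives the same grasp; the last joint's range is limited). The gripper opens to 85 mm and grips with 20 to 120 N. Pads are 22 mm wide; open, the fingers measure 114 mm over their backs; the gripper's body (76 mm by 85 mm) begins 54 mm behind the grasp point. The pads swing forward as they close: fully open they stand 13 mm farther back than shut.
Start: joints at [-1.185, 0.469, -0.049, 1.532, 0.024, 1.141, -0.082], TCP at [0.272, 0.618, 0.242] pointing down, gripper open.
Joint ranges: [-2.59, 2.59], [-0.33, 1.99], [-1.39, 1.29], [0.1, 2.45], [-1.04, 4.18], [0.21, 1.99], [-2.66, 2.66]. Speed limits (rad/s): [2.57, 2.57, 3.14, 3.14, 3.14, 3.14, 3.14].

INTERFACE

Orientations are given as [roll, pitch, yaw] about the fixed x, y, z axes, in that order (R = Rz(yaw) Ry(pitch) Rx(roll)).
In Python, from plant import robot gives the robot as it stands. Calls block until the motion is done:
- robot.goto(position, orientation): joint-space move of the TCP to a pose.
- robot.move_straight(position, vel=0.15, attitude=None, contact_N=None): straight line of the TCP; attitude=None keeps the orientation; vel is the mean speed in m/s. With contact_N (N) it stops when the force on the tool has changed by that much, and returns True; else False.
- robot.move_joints(angles): joint-space move.
- robot.grip(opening, strength=None): opening from 0.0 (shut) to 1.0 (fully open); strength is the grip in N (None keeps the last); returns when the fingers have stopped.
- robot.sleep(seconds).
- robot.inverse_kinematics(position, orientation): joint angles nearest the present ones, or None.
- robot.sense(): the state.
- robot.grab_frame(name): name is "scene" or "top" or "wrist"; returns a dict with "image" (384x512x3 uint8, red, green, blue), "range_z" (384x512 float32, m along the optical axis (not along the pixel's ray), 0 where there is no reading), "fx", "fy", "cx", "cy" (pixels), "dist_coeffs" ([k1, k2, p1, p2, k3] as OpenCV has them; the pictures are not rectified), "R" (3x3) and "t" (3): a world point X has camera coordinates R X + t. Camera axes: x right, y down, z forward; pixel columns grow to the right and rows downward; lengths in m; the calibration is good to about 2 mm. A picture is of the moment at which its call begins.
A pose or a line that the arm cannot do raises robot.IKError and nothing moves.
- robot.close_job(): hands the job in; it is judged then, once.
The state is a dict: "t": time; "joint_pos": joint angles; "joint_velocities": joint speeds; "effort": joint torques, N m; "tcp_pos": TCP position; "tcp_rot": TCP orientation; "wrist_force": force on the tool from outside, world axes, zero at the start; "torque": the same for the moment, N m; "opening": opening from 0.0 (shut) to 1.0 (fully open); "gripper_force": force on a finger pad.
Only numpy, scipy, OpenCV 4.12 (cv2) and the standard library are available. Lean on these libraries where they do the work, as an engineer would, in place of code of your own. Each camera call takes 0.05 s, during which the arm holds its last target. There are 200 camera calls.

## Working session

There is one attempt and no reset: what is moved stays moved. The work goes in short steps, each a Python script; the robot and the scene stay as the last script left them, time stands still between calls to the robot, and variables do not carry over. Pictures are saved under pics/ and viewed, at most 14 in all, crops included, and the job is handed in when it is done.

```bash
ls; mkdir -p pics
python3 - <<'E'
from plant import robot
import cv2,numpy as np
s=robot.sense();print(s['t'],s['tcp_pos'],s['tcp_rot'],s['opening'],robot.nose_length)
for n in ("top","scene"):
    f=robot.grab_frame(n);cv2.imwrite(f"pics/{n}0.png",cv2.resize(f['image'][:,:,::-1],(800,600),interpolation=cv2.INTER_CUBIC))
    np.savez(f"{n}0.npz",**f);print(n,f['fx'],f['dist_coeffs'],-f['R'].T@f['t'])
E
```

```text
pics
0.0 [0.27175791 0.61725783 0.24121881] [-3.13959357e+00  1.96691033e-05  2.72684227e+00] 1.0023492330239558 0.011
top 441.24166992833324 [-0.0662667  0.         0.         0.         0.       ] [0.38694285 0.00127491 1.24546666]
scene 490.1842669987333 [-0.07247662  0.          0.          0.          0.        ] [ 1.71787296 -0.27596787  0.86109108]
```

View pics/top0.png

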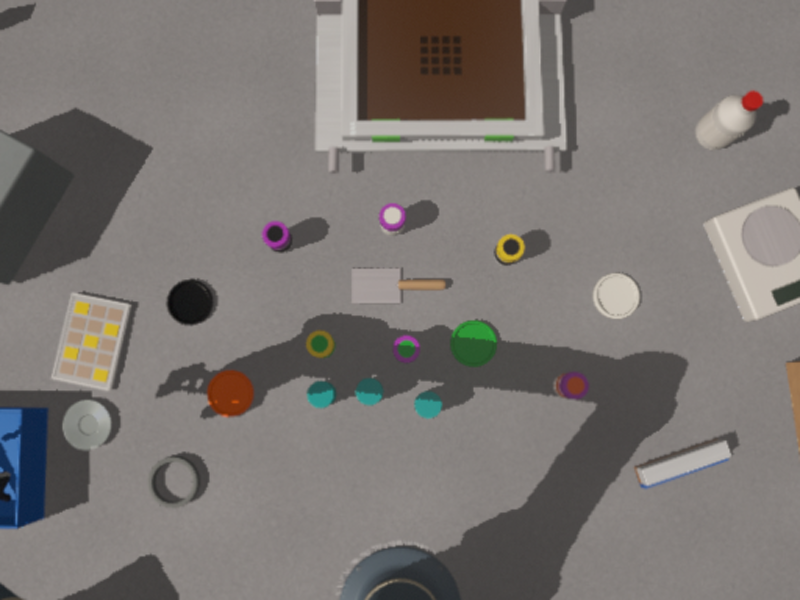

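View pics/scene0.png

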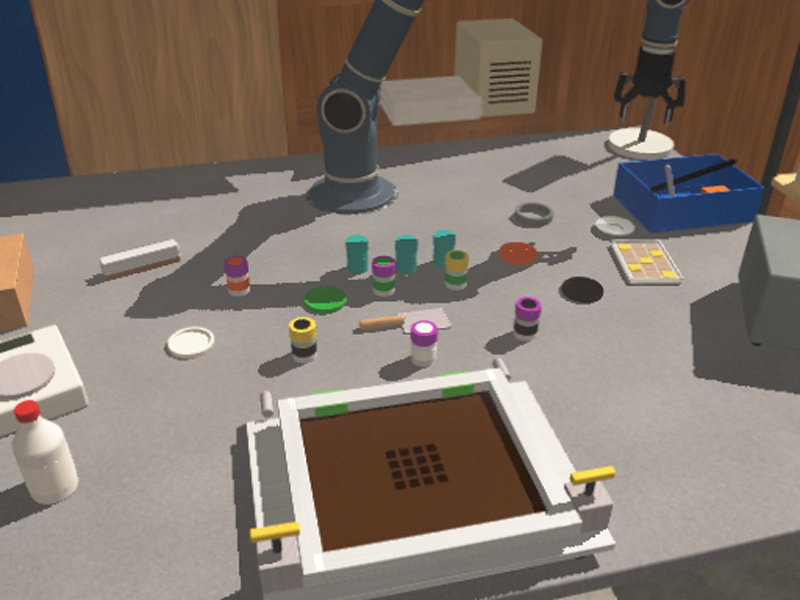

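```bash
cat > vis.py <<'E'
import numpy as np,cv2
def K(f): return np.array([[f['fx'],0,f['cx']],[0,f['fy'],f['cy']],[0,0,1.]])
def cloud(f):
    "world point per pixel"
    h,w=f['range_z'].shape
    p=np.stack(np.meshgrid(np.arange(w),np.arange(h)),-1).reshape(-1,1,2).astype(np.float64)
    n=cv2.undistortPoints(p,K(f),f['dist_coeffs']).reshape(h,w,2)
    z=f['range_z'][...,None]
    return (np.concatenate([n*z,z],-1)-f['t'])@f['R']
def onplane(f,uv,zw):
    n=cv2.undistortPoints(np.array([[uv]],float),K(f),f['dist_coeffs'])[0,0]
    d=f['R'].T@np.array([*n,1]);c=-f['R'].T@f['t'];return (c+d*(zw-c[2])/d[2])[:2]
E
python3 - <<'E'
import numpy as np,cv2
from vis import *
f=dict(np.load('top0.npz'));P=cloud(f)
o=dict(jar_black=(275,235),jar_white=(392,217),spare_black=(511,248),spare_green=(320,344),jar_green=(405,348),jar_orange=(573,385),tq1=(320,394),tq2=(369,390),tq3=(428,405),
dish_black=(190,302),dish_white=(616,296),dish_green=(473,343),dish_orange=(230,393),ring=(175,481),tool=(376,286),screen=(345,165))
for k,(u,v) in o.items():
    u,v=u/1.5625,v/1.5625; d='dish' in k
    c=onplane(f,(u,v),.01 if d else .07)
    m=(np.hypot(P[...,0]-c[0],P[...,1]-c[1])<(.055 if d else .035))&(P[...,2]>(.006 if d else .055))&(P[...,2]<.09)
    q=P[m]
    if len(q)>5:
        (x,y),r=cv2.minEnclosingCircle(q[:,:2].astype(np.float32))
        print(k,c.round(4),'circ',round(x,4),round(y,4),'r',round(r,4),'z',np.percentile(q[:,2],[5,50,95]).round(3),len(q),'R',round(np.hypot(x,y),3))
    else: print(k,c.round(4),len(q))
E
```

```text
jar_black [0.6487 0.2147] circ 0.6512 0.2156 r 0.0239 z [0.064 0.071 0.075] 242 R 0.686
jar_white [0.6789 0.0106] circ 0.6813 0.0119 r 0.0238 z [0.065 0.072 0.075] 240 R 0.681
spare_black [ 0.6226 -0.1956] circ 0.625 -0.1949 r 0.0235 z [0.062 0.071 0.074] 245 R 0.655
spare_green [0.4582 0.1349] circ 0.4603 0.1368 r 0.0236 z [0.067 0.072 0.075] 241 R 0.48
jar_green [ 0.4505 -0.0103] circ 0.4499 -0.0112 r 0.0236 z [0.067 0.072 0.075] 238 R 0.45
jar_orange [ 0.3853 -0.2955] circ 0.3847 -0.2972 r 0.0237 z [0.063 0.07  0.074] 249 R 0.486
tq1 [0.3733 0.1345] circ 0.3733 0.1355 r 0.0236 z [0.067 0.072 0.075] 248 R 0.397
tq2 [0.3796 0.0513] circ 0.3781 0.0521 r 0.0234 z [0.067 0.071 0.075] 241 R 0.382
tq3 [ 0.3538 -0.0484] circ 0.355 -0.048 r 0.0235 z [0.068 0.071 0.075] 243 R 0.358
dish_black [0.5395 0.3794] circ 0.5387 0.3791 r 0.0542 z [0.006 0.009 0.014] 439 R 0.659
dish_white [ 0.5451 -0.3949] circ 0.5471 -0.3964 r 0.0519 z [0.006 0.009 0.014] 370 R 0.676
dish_green [ 0.4618 -0.1329] circ 0.4595 -0.1355 r 0.0516 z [0.006 0.008 0.014] 370 R 0.479
dish_orange [0.3749 0.3028] circ 0.3765 0.2957 r 0.0545 z [0.006 0.009 0.014] 399 R 0.479
ring [0.2276 0.3798] 0
tool [0.5576 0.0389] 0
screen [0.7736 0.093 ] circ 0.7838 0.1152 r 0.0133 z [0.055 0.056 0.059] 19 R 0.792
```

```bash
cat > act.py <<'E'
from plant import robot
import numpy as np
Z=.047
def yaw(x,y): 
    a=np.arctan2(y,x)+np.pi/2
    return [np.pi,0,a]
def pick(x,y,op=.8):
    robot.goto([x,y,.2],yaw(x,y)); robot.grip(op)
    robot.move_straight([x,y,Z+.035],vel=.25); robot.move_straight([x,y,Z],vel=.08)
    robot.grip(0,strength=40); s=robot.sense(); print('grip',s['opening'],s['gripper_force'],s['tcp_pos'],s['t'])
    robot.move_straight([x,y,.2],vel=.2); s=robot.sense(); print('lift',s['opening'],s['gripper_force'],s['wrist_force'],s['t'])
def place(x,y,op=.8):
    robot.goto([x,y,.2],yaw(x,y))
    robot.move_straight([x,y,Z+.004+.012],vel=.2)
    c=robot.move_straight([x,y,Z+.004-.004],vel=.02,contact_N=3); s=robot.sense()
    print('down',c,s['tcp_pos'],s['wrist_force'],s['t'])
    robot.grip(op); robot.move_straight([x,y,.2],vel=.25); print(robot.sense()['t'])
E
python3 - <<'E'
from vis import *
f=dict(np.load('top0.npz'));P=cloud(f)
m=(P[...,2]>.09)&(P[...,0]>.25)&(P[...,1]>.3); q=P[m];print(len(q),q.min(0),q.max(0))
b=q[q[:,0]<.75]; print(np.percentile(b,[1,50,99],axis=0).round(3))
from act import *
robot.goto([.36,.36,.25],yaw(.36,.36)); print(robot.sense()['t'])
pick(.6800,.0113)
E
```

```text
1613 [0.25017856 0.54566395 0.09004972] [0.81637497 0.69573573 0.31099189]
[[0.253 0.549 0.09 ]
 [0.701 0.648 0.131]
 [0.749 0.69  0.298]]
1.1583
grip 0.5305134180807171 40.612685680389404 [0.68067333 0.01120433 0.04781901] 4.7417
lift 0.5265379922639629 41.09000265598297 [-0.70412667  0.43547426 -3.05914835] 5.6583
```

Run:
```python
from act import *
place(.5451,-.3949)
pick(.6500,.2152); place(.5393,.3793)
import cv2
f=robot.grab_frame("scene");cv2.imwrite("pics/s1.png",cv2.resize(f['image'][:,:,::-1],(800,600),interpolation=cv2.INTER_CUBIC))
```

```text
down True [ 0.54520286 -0.39486436  0.05176057] [-0.67318499  1.17938123  4.30276081] 8.6583
9.7667
grip 0.5268724442872427 40.654576420784 [0.65066541 0.2153193  0.04778371] 13.7333
lift 0.5275823289498056 41.162676215171814 [-1.00904562  0.0375035  -2.98696304] 14.65
down True [0.53927895 0.37943889 0.05169064] [-0.53010814  0.45431074  3.98745725] 16.8833
17.9917
```

View pics/s1.png

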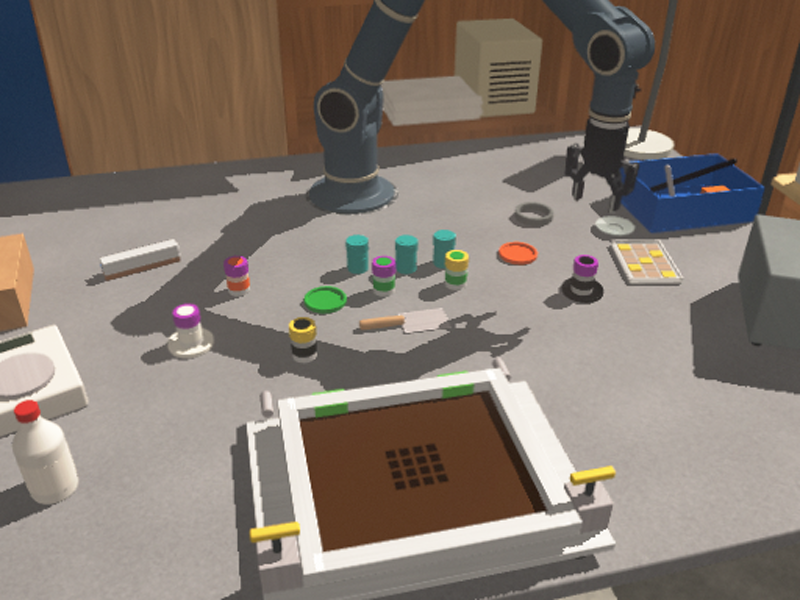

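The white jar (187,328) stands in the white dish and the black jar (585,275) in the black dish. Both spares, (303,340) and (456,268), look undisturbed. Next come green and orange.

Run:
```python
from act import *
pick(.4502,-.0108); place(.4610,-.1337)
pick(.3850,-.2964); place(.3752,.3015)
robot.goto([.45,.45,.3],yaw(1,1))
import cv2
for n in("scene","top"):
    f=robot.grab_frame(n);np.savez(n+"2.npz",**f);cv2.imwrite(f"pics/{n}2.png",cv2.resize(f['image'][:,:,::-1],(800,600),interpolation=cv2.INTER_CUBIC))
```

```text
grip 0.5267077200215986 40.38041710853577 [ 0.45068229 -0.01080909  0.04758487] 21.2833
lift 0.5338120234205226 41.12039566040039 [ 0.45251366  0.0499314  -2.29535917] 22.2
down True [ 0.46112175 -0.13363549  0.05159779] [-1.12109973  0.91122025  4.81884505] 24.1833
25.2833
grip 0.5281022397764132 40.216137170791626 [ 0.3854682  -0.29686004  0.04766923] 27.7833
lift 0.5272616138536126 41.05697572231293 [ 0.38607501  0.24754731 -1.62326328] 28.7
down True [0.37521696 0.30163471 0.05163458] [-0.89623485  0.74383661  4.7376362 ] 32.2667
33.3667
```

View pics/scene2.png

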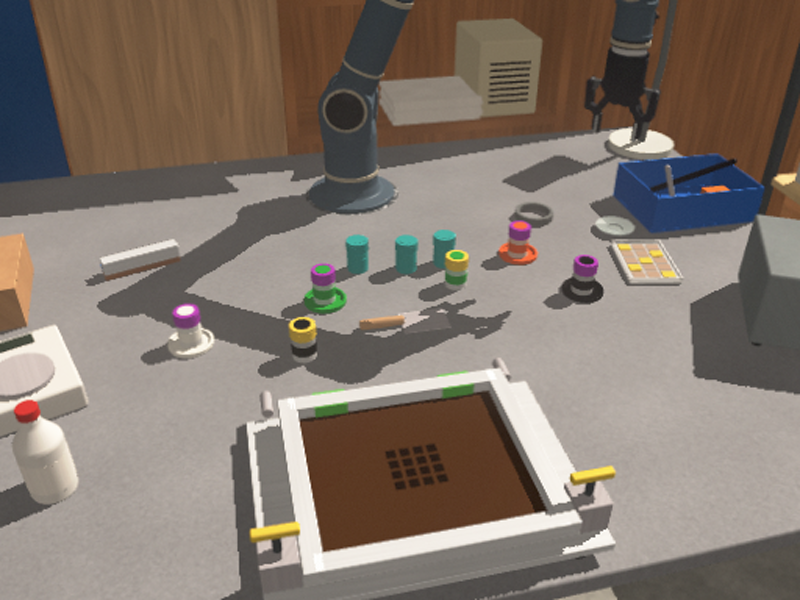

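View pics/top2.png

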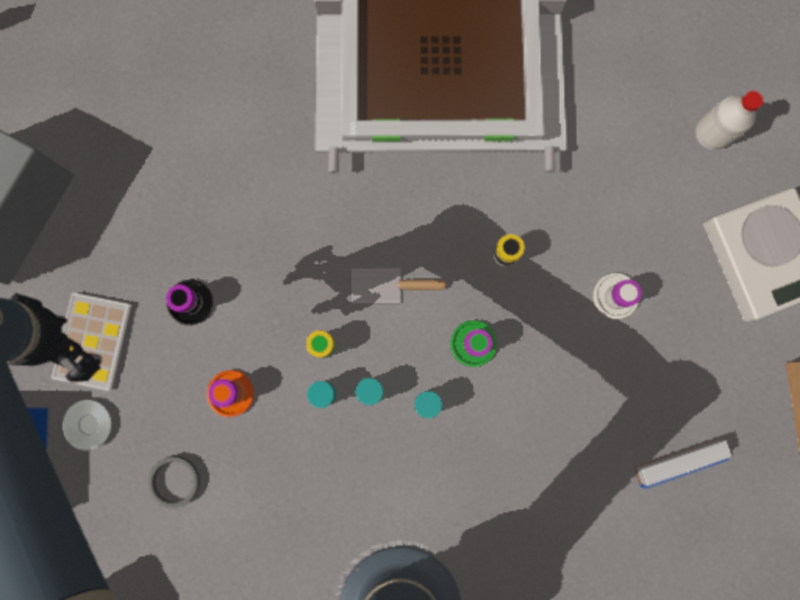

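All four jars stand upright in their matching dishes: white (627,293), black (182,298), green (478,343) and orange (222,393). The off-centre caps match the parallax expected at cap height, and each set-down made contact 4 mm above its pick height, so the jars are on the dish floors. The yellow-capped jars (511,248) and (320,344) and the turquoise ones are at the same pixels as before.

```bash
python3 -c "
from plant import robot
print(robot.close_job(),robot.sense()['t'])"
```

```text
the job is handed in; nothing more can be done
the job is handed in; nothing more can be done
```

The job is handed in: all four purple-capped jars stand upright in the dishes matching their spots, the yellow-capped and turquoise jars were left where they stood, and the work took about 35 s of the 99 s allowed.

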